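Load the courier caddy with the closed samples

ROBOT

A 6-joint arm with a two-finger parallel gripper is mounted at the origin on the work surface. World frame = base frame: x ahead of the robot, y to its left, z up, the work surface at z = 0. Lengths are in m, angles in degrees, forces in N, time in s.
With the tool pointing down it reaches from about 0.3 to 0.75 m from the base axis. Payload 8.5 kg.
Tool frame: the origin (TCP) lies midway between the tips of the shut fingers; the grasp point (between the pads) lies 19 mm behind it (env.tcp_to_grasp is the z of the grasp point in the tool frame, in m); z points along the fingers, y is the line along which they close (so a half turn about z gives the same grasp; the last joint's range is limited). The gripper opens to 85 mm and grips with 20 to 120 N. Pads are 22 mm wide; open, the fingers measure 114 mm over their backs; the gripper's body (76 mm by 85 mm) begins 54 mm behind the grasp point. The pads swing forward as they close: fully open they stand 13 mm farther back than shut.
Start: joints at [52.351, 21.807, 74.336, -0, 83.858, -12.336], TCP at [0.235, 0.497, 0.231] pointing down, gripper open.
Joint ranges: [-178.18, 178.18], [-50.72, 133.34], [12.68, 142.11], [-81.47, 261.47], [9.98, 163.14], [-165.26, 165.26]. Speed limits (degrees/s): [136.94, 136.94, 180, 180, 180, 180].

INTERFACE

Orientations are given as a 3x3 rotation matrix whose columns are the frame's x, y, z axes.
In Python, from rig import env, imaging, job, models gives the robot as it stands. The module is installed in compiled form; this text tells all that it offers.
- The arm moves only by the tool jog_arm, never from a script. Its argument "plan" is text: rows parted by semicolons, each of 7 numbers parted by spaces: the turn, a rotation vector about the tool's x, y, z in degrees, then the shift along the tool's x, y, z in cm, then the closure in counts, from 0 (fully open) to 255 (shut). In form: rx ry rz x y z claw; .... A call has 1 to 10 rows; each row shifts and turns the commanded pose from where the row before left it, along the tool's axes as they then stand; what a row does not reach is not made up. A row lasts 1/12 s, in which the tool goes at most 41.7 mm and 7.16 degrees, less where a joint would pass 70% of its speed; a pose out of reach is approached as far as the arm can. A call with a gripper value outside its range is refused whole. The fingers move at their own pace and stop on an object; "grip_force" is the grip in N (left out, the last holds). Time passes only in rows, so rows that do not move let the fingers close. It gives the time, the measured TCP pose, the force, the opening and the grip force at its end, in the units of the state.
- env.observe(): the state, without advancing time (a new reading comes with each control period).
- imaging.get_image(name): name is "scene" or "side" or "wrist"; returns a dict with "pixels" (400x640x3 uint8, red, green, blue), "depth" (400x640 float32, m along the optical axis (not along the pixel's ray), 0 where there is no reading), "fov_y" (degrees; the focal length in pixels is half the picture's height over the tangent of half this angle, whatever the lens; pixels are square), "cx", "cy" (the principal point, pixels), "world_from_camera" (4x4, takes a point from camera to world coordinates). Camera axes: x right, y down, z forward; pixel columns grow to the right and rows downward; lengths in m; the calibration is good to about 2 mm. A picture is of the moment at which its call begins.
- job.close_job(): hands the job in; it is judged then, once.
Trained networks look in the newest picture that a camera, given by its name, has taken for a name from the list of things; names that differ only in an ending like _2 or _b are one class to them, and where a whole thing is asked for, a point or a joint stands for the part that bears it (a point fixed in the world has none). Each returns a list of dicts, best first, with "confidence" (0 to 1); they miss things now and then, are a little off and sometimes report something else, mostly with a low value. They report only what shows in the picture. A call takes as long as a camera call. They do not tell look-alikes from the thing itself.
- models.outline_of(camera, query): "region" (400x640 bool, what is visible of it) and "bbox" ([centre column, centre row, width, height] in pixels, round what is visible of it).
- models.tip_of(camera, query): "at" ([column, row] in pixels: a listed point, or the origin of a listed thing).
The state is a dict: "time_s": time; "q": joint angles; "qvel": joint speeds; "joint_efforts": joint torques, N m; "position": TCP position; "tool_rot": TCP orientation; "ft_force": force on the tool from outside, world axes, zero at the start; "wrist_torque": the same for the moment, N m; "grip_width": finger opening in m; "gripper_force": force on a finger pad.
Only numpy, scipy, OpenCV 4.12 (cv2) and the standard library are available. Lean on these libraries where they do the work, as an engineer would, in place of code of your own. Each camera call takes 0.05 s, during which the arm holds its last target. There are 200 camera calls.

TASK

Load the partitioned courier caddy with the closed samples: the wide jar upright in the wide cell, the two narrow pots upright in the two narrow cells, one in each, and the slide box lying flat in the long trough. Set each one down gently, without dropping it. Leave the open, empty containers, the loose lid and the timer where they are on the bench.

Things in the scene. Friction and masses are not known exactly. Their poses are not given: they have to be found in the camera images.
- caddy: Courier caddy: fixed teal tub 214 (x) x 182 (y) x 34 mm high, 30 mm partitions (the unpartitioned tub is waste). Origin under its centre, z up; floor 4 mm thick. At y = +48 a row of cells 78 wide in y: narrow ones, 58 in x, at x = -74 and -12; wide one, 82 in x, at x = +62. At x = 0, y = -41 a trough 206 x 92. Cells are tight for fingers: hold by lids, which stay above the partitions.
- jar_mid (a point): The point is its centre, half-way up; z of its frame points up. Closed wide sample jar: upright frosted cylinder, 56 mm body, white ribbed screw lid 60 mm across and 15 mm high; 62 mm high in all, about 110 g.
- pot_a_mid (a point): The point is its centre, half-way up; z of its frame points up. Closed narrow sample pot: upright frosted cylinder, 36 mm body, white ribbed screw lid 40 mm across and 14 mm high; 68 mm high in all, about 60 g.
- pot_b_mid (a point): The point is its centre, half-way up; z of its frame points up. The other closed narrow sample pot, the same as pot_a.
- slidebox_mid (a point): The point is its centre, half-way up; z of its frame points up. Closed slide box lying flat: 88 mm (its x) x 36 mm (its y) x 24 mm high, white lid with a paper label on top, about 60 g.
- jar_open_mid (a point): The point is its centre, half-way up; z of its frame points up. Open, empty wide jar without a lid: hollow, 56 mm across, 57 mm high. Not to be moved.
- pot_open_mid (a point): The point is its centre, half-way up; z of its frame points up. Open, empty narrow pot without a lid: hollow, 36 mm across, 63 mm high. Not to be moved.
- slidebox_open_mid (a point): The point is its centre, half-way up; z of its frame points up. Open, empty slide box without a lid: hollow tray 88 mm (its x) x 36 mm (its y) x 17 mm high, grooves at the ends. Not to be moved.
- lid_mid (a point): The point is its centre, half-way up; z of its frame points up. A loose jar lid lying on the bench, top up: white disc 60 mm across, 15 mm high. Not to be moved.
- timer_mid (a point): The point is its centre, half-way up; z of its frame points up. A grey bench timer lying flat: 56 mm (its x) x 64 mm (its y) x 14 mm high. Not to be moved.
Things that resemble listed ones, but are neither listed nor needed, are in the scene too. Leave any blue or brown look-alike of the part that bears pot_b_mid alone.

How it is judged:
By the outcome, as a careful person would: the job done as asked, in the order asked, and still so for the second after the job is handed in, with the robot touching nothing.
It also fails if it takes over 102 s, if anything falls off the work surface, if the arm or the gripper's body presses on something with over 40 N, if the wrist force passes 120 N, or if a joint passes its speed limit or range.

## Working session

There is one attempt and no reset: what is moved stays moved. The work goes in short steps, Python scripts to look and compute and a tool call to move; the robot and the scene stay as the last step left them, time stands still between calls to the robot, and variables do not carry over. Pictures are saved under pics/ and viewed, at most 14 in all, crops included, and the job is handed in when it is done.

Besides the shell and the picture viewer there is one more tool, called after "Call:" as name(argument=value, ...) on one line, values as JSON. jog_arm: Moves the arm, as the interface text tells. Its arguments: {"type":"object","properties":{"plan":{"type":"string"},"grip_force":{"type":"number"}},"required":["plan"]}

```bash
mkdir -p pics; python3 - <<'E'
from rig import env, imaging
import cv2, numpy as np
s=env.observe(); print(s['time_s'],s['position'],s['tool_rot'],s['grip_width'],env.tcp_to_grasp)
for n in ("scene","side"):
    g=imaging.get_image(n); cv2.imwrite(f"pics/{n}0.png",g["pixels"][:,:,::-1]); np.savez(f"{n}0.npz",**g)
    print(n,g["fov_y"],g["cx"],g["cy"],g["world_from_camera"].round(3).tolist())
E
```

```text
0.0 [0.23498466 0.4969521  0.23069074] [[-9.03970810e-01  4.27593120e-01 -9.48154914e-04]
 [ 4.27594029e-01  9.03970095e-01 -1.18862352e-03]
 [ 3.48856448e-04 -1.47990635e-03 -9.99998844e-01]] 0.08512947499990708 -0.0187
scene 52.542465518900585 325.18905311753815 197.33013875583248 [[0.015, 0.532, -0.847, 1.215], [1.0, 0.01, 0.024, -0.006], [0.021, -0.847, -0.531, 0.502], [0.0, 0.0, 0.0, 1.0]]
side 46.236081908574036 311.7714937454635 192.07377566741002 [[0.854, -0.387, 0.348, 0.18], [-0.521, -0.617, 0.59, -0.539], [-0.014, -0.685, -0.728, 0.74], [0.0, 0.0, 0.0, 1.0]]
```

View pics/scene0.png

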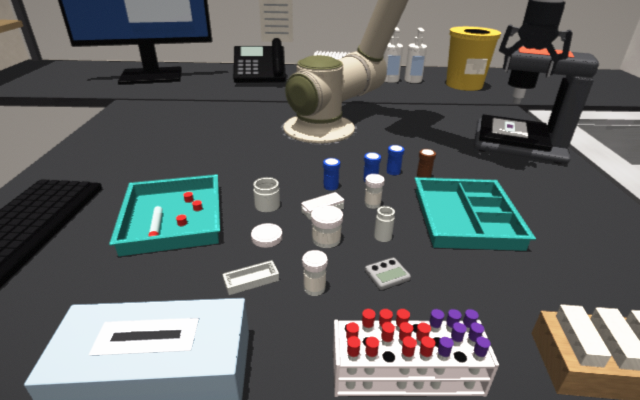

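View pics/side0.png

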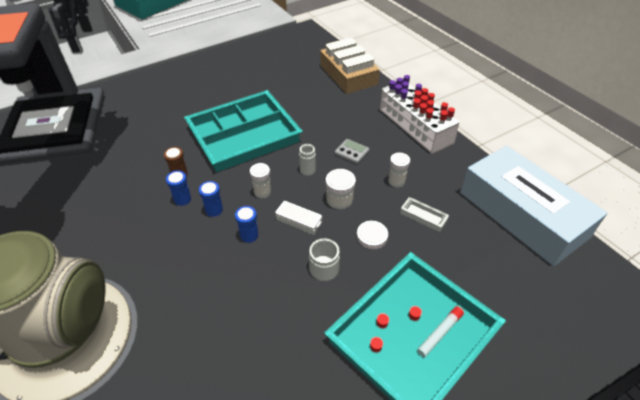

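Scene view: the caddy is at (470,210). The white pots are at (374,190) and (315,272), the jar at (326,227) and the slide box at (323,205). The open items, lid and timer lie around them, and the tub at left is waste. The side view agrees.

```bash
cat > h.py <<'E'
import numpy as np, cv2
def load(n): return dict(np.load(n+".npz"))
def cloud(g):
    f=200/np.tan(np.radians(float(g["fov_y"]))/2); d=g["depth"]
    v,u=np.mgrid[:400,:640]
    P=np.stack([(u-g["cx"])/f*d,(v-g["cy"])/f*d,d],-1)
    W=g["world_from_camera"]; P=P@W[:3,:3].T+W[:3,3]; P[d<=0]=np.nan
    return P
def top(g,box,zlo,zhi,teal=False):
    u0,v0,u1,v1=box; P=cloud(g)[v0:v1,u0:u1].reshape(-1,3); c=g["pixels"][v0:v1,u0:u1].reshape(-1,3)
    hsv=cv2.cvtColor(c[None],cv2.COLOR_RGB2HSV)[0]
    m=(P[:,2]>zlo)&(P[:,2]<zhi)
    if teal: m&=(hsv[:,1]>120)&(hsv[:,0]>75)&(hsv[:,0]<100)
    return P[m]
E
python3 - <<'E'
from h import *
B={"scene":dict(potA=(362,172,388,212),potB=(300,250,330,298),jar=(308,205,346,248),box=(300,192,347,218),ojar=(250,176,284,213),opot=(373,205,397,243),tray=(220,260,282,294),lid=(248,223,286,248),timer=(364,258,412,288)),
"side":dict(potA=(248,162,274,200),potB=(387,150,412,188),jar=(322,168,358,210),box=(272,198,326,235),ojar=(305,236,344,282),opot=(296,142,318,176),tray=(398,196,452,230),lid=(354,218,391,250),timer=(333,138,370,162))}
Z=dict(potA=(.060,.08),potB=(.060,.08),jar=(.054,.075),box=(.018,.034),ojar=(.05,.07),opot=(.055,.075),tray=(.012,.025),lid=(.010,.022),timer=(.009,.022))
for n in B:
    g=load(n+"0")
    for k,b in B[n].items():
        p=top(g,b,*Z[k])
        if len(p)<8: print(n,k,len(p)); continue
        q=(p[:,:2]*1000).astype(np.float32)
        c,r=cv2.minEnclosingCircle(q); R=cv2.minAreaRect(q)
        print(n,k,len(p),"z",(np.median(p[:,2])*1e3).round(1),"circ",np.round(c,1),round(r,1),"rect",np.round(R[0],1),np.round(R[1],1),round(R[2],1))
    p=top(g,(405,165,540,255) if n=="scene" else (175,85,310,175),.027,.042,True)
    R=cv2.minAreaRect((p[:,:2]*1000).astype(np.float32)); print(n,"caddy",len(p),np.median(p[:,2]),R)
s=load("scene0")["pixels"][170:255,405:535,::-1]; t=load("side0")["pixels"][85:175,175:310,::-1]
s=cv2.resize(s,(520,400),interpolation=3)[:,:390+130];t=cv2.resize(t,(520,400),interpolation=3)
cv2.imwrite("pics/cad.png",cv2.resize(np.hstack([s,t]),(800,308)))
E
```

```text
scene potA 200 z 68.4 circ [495.1 120.6] 70.0 rect [494.4 127.5] [138.6  37.4] 5.6
scene potB 396 z 68.4 circ [709.6  -5.3] 21.3 rect [710.6  -5.8] [38.8 39.4] 62.1
scene jar 538 z 62.7 circ [574.8  16.8] 31.0 rect [575.3  16.6] [59.4 57.8] 0.7
scene box 411 z 24.5 circ [469.6   8.3] 47.2 rect [469.9   8.1] [38.5 92.2] 29.5
scene ojar 175 z 55.2 circ [ 452.4 -112.8] 28.1 rect [ 452.7 -113.8] [53.3 51. ] 24.2
scene opot 139 z 60.5 circ [563.2 130.7] 17.2 rect [563.7 130.8] [32.4 31.7] 47.0
scene tray 477 z 15.9 circ [ 692.6 -116.3] 46.9 rect [ 692.4 -115.9] [39.2 88. ] 23.0
scene lid 489 z 15.7 circ [ 571.8 -101.2] 30.6 rect [ 571.8 -102. ] [58.4 57.1] 4.0
scene timer 838 z 14.7 circ [678.9 122.3] 40.3 rect [679.5 123. ] [57.3 64.8] 23.4
scene caddy 1824 0.033930789341401674 ((493.35711669921875, 321.83148193359375), (195.37257385253906, 231.89161682128906), 87.42597198486328)
side potA 235 z 66.6 circ [441.4 118.6] 20.9 rect [441.5 118.8] [41.1 37.7] 62.4
side potB 228 z 66.6 circ [708.4 -10.8] 21.7 rect [707.6 -11.3] [41.1 38.4] 11.6
side jar 528 z 61.1 circ [571.4  11.3] 30.9 rect [571.5  10.9] [59.7 57.3] 57.4
side box 648 z 22.8 circ [466.8   5.2] 47.1 rect [467.1   5.6] [39.7 89.3] 30.3
side ojar 216 z 54.7 circ [ 448.9 -118. ] 27.7 rect [ 449.6 -118.9] [52.3 51.2] 30.0
side opot 91 z 60.2 circ [560.2 126. ] 17.3 rect [561.2 125. ] [33.3 30.5] 59.0
side tray 283 z 15.0 circ [ 691.6 -120. ] 47.5 rect [ 689.7 -120.6] [40.2 88.5] 22.8
side lid 583 z 14.2 circ [ 569.  -106.9] 30.5 rect [ 569.5 -107. ] [59.3 58.9] 33.1
side timer 444 z 12.7 circ [675.1 117.3] 39.9 rect [675.8 117.2] [58.6 64.2] 23.0
side caddy 1328 0.031841199685520905 ((492.19329833984375, 317.6615905761719), (200.41110229492188, 227.46604919433594), 87.53083801269531)
```

View pics/cad.png

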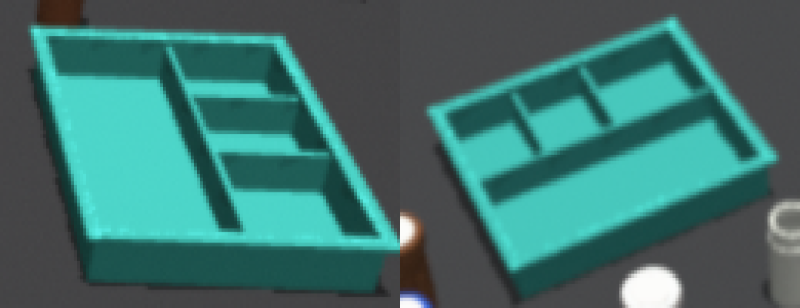

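The crop shows three cells on the +y side, with the wide one at +x and the trough on the −y side. So the caddy frame is roughly aligned with the world frame. I'll fit it precisely.

```bash
cat >> h.py <<'E'
from scipy.optimize import minimize
def caddyfit(g,box,x0=(.493,.320,-2.5),zc=.034):
    T=np.full((282,314),255,np.uint8); cv2.rectangle(T,(50,50),(263,231),0,-1)
    for cx,cy,w,h in ((-74,48,58,78),(-12,48,58,78),(62,48,82,78),(0,-41,206,92)):
        cv2.rectangle(T,(157+cx-w//2,141+cy-h//2),(157+cx+w//2-1,141+cy+h//2-1),255,-1)
    D=cv2.distanceTransform(T,cv2.DIST_L2,5)
    p=top(g,box,zc-.007,zc+.005,True)[:,:2]
    def f(a):
        c,s=np.cos(np.radians(a[2])),np.sin(np.radians(a[2]))
        q=(p-a[:2])@np.array([[c,-s],[s,c]])*1000+[157,141]
        d=cv2.remap(D,q[:,:1].astype(np.float32),q[:,1:].astype(np.float32),1,borderMode=cv2.BORDER_REPLICATE)
        return np.minimum(d,10).mean()
    best=min((minimize(f,np.array(x0)+[i*.006,j*.006,k],method="Nelder-Mead",options=dict(initial_simplex=np.array(x0)+[i*.006,j*.006,k]+np.array([[0,0,0],[.004,0,0],[0,.004,0],[0,0,2]]))) for i in(-1,0,1) for j in(-1,0,1) for k in (-2,2)),key=lambda r:r.fun)
    return best.x,best.fun,len(p)
E
python3 - <<'E'
from h import *
print(caddyfit(load("scene0"),(405,165,540,255)),caddyfit(load("side0"),(175,85,310,175),zc=.032))
p=top(load("side0"),(150,140,270,245),.062,.085)
p=p[np.isfinite(p).all(1)]
m=np.zeros((400,500),np.uint8); m[((p[:,1]+.1)*1000).astype(int).clip(0,399),((p[:,0]-.2)*1000).astype(int).clip(0,499)]=1
n,_,st,c=cv2.connectedComponentsWithStats(cv2.morphologyEx(m,3,np.ones((5,5))));print([(c[i]+[200,-100]).round() for i in range(1,n) if st[i,4]>200])
E
```

```text
(array([ 0.49588761,  0.32104102, -2.37328483]), np.float64(1.7363225221633911), 1824) (array([ 0.49138025,  0.31588308, -2.48862209]), np.float64(1.8657890558242798), 1492)
[array([364.,  25.]), array([441., 117.]), array([331., 125.]), array([285., 189.]), array([307., 264.])]
```

Call:
jog_arm(plan="0 0 -6 0 0 0 0; 0 0 -6 0 0 0 0; 0 0 -6 0 0 0 0; 0 0 -6 0 0 0 0")

```text
time_s: 0.43
position: [0.235, 0.497, 0.231]
tool_rot: [[-1.0, 0.018, -0.001], [0.018, 1.0, -0.001], [0.0, -0.001, -1.0]]
ft_force: [0.2, 0.1, 0.1]
grip_width: 0.0858
gripper_force: 0.0
```

Call:
jog_arm(plan="0 0 1.4 -1.9 -2.7 -0.3 0; 0 0 0 -2.2 -3.2 -0.3 0; 0 0 0 -2.2 -3.2 -0.3 0; 0 0 0 -2.2 -3.2 -0.3 0; 0 0 0 -2.2 -3.2 -0.3 0; 0 0 0 -2.2 -3.2 -0.3 0; 0 0 0 -2.2 -3.2 -0.2 0; 0 0 0 -2.2 -3.2 0 0; 0 0 0 -2.2 -3.2 0 0; 0 0 0 -2.2 -3.2 0 0")

```text
time_s: 1.27
position: [0.4381, 0.1709, 0.2513]
tool_rot: [[-0.999, 0.047, -0.0], [0.047, 0.999, 0.0], [0.0, -0.0, -1.0]]
ft_force: [1.2, 1.1, -0.2]
grip_width: 0.0856
gripper_force: 0.0
```

Call:
jog_arm(plan="0 0 0 -2.2 -3.2 0 0; 0 0 0 -1.2 -2 0 0; 0 0 0 0 0 0 0; 0 0 0 0 0 0 0")

```text
time_s: 1.6
position: [0.4694, 0.1182, 0.2509]
tool_rot: [[-0.999, 0.05, -0.001], [0.05, 0.999, 0.0], [0.001, 0.0, -1.0]]
ft_force: [-0.4, 1.2, -0.3]
grip_width: 0.0854
gripper_force: 0.0
```

```bash
python3 - <<'E'
from rig import env, imaging
import cv2, numpy as np
s=env.observe(); print(s['position'],np.degrees(np.arctan2(s['tool_rot'][1,1],s['tool_rot'][0,1])))
g=imaging.get_image("wrist"); cv2.imwrite("pics/w1.png",g["pixels"][:,:,::-1]); np.savez("w1.npz",**g)
print(g["fov_y"],g["world_from_camera"].round(3).tolist())
E
```

```text
[0.46937495 0.11824858 0.2508681 ] 87.14887142537872
60.33411794213688 [[0.05, 0.95, 0.308, 0.391], [0.999, -0.047, -0.015, 0.122], [-0.0, 0.308, -0.951, 0.395], [0.0, 0.0, 0.0, 1.0]]
```

View pics/w1.png

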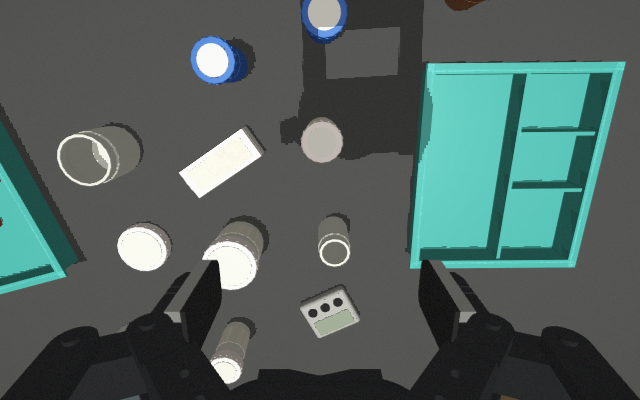

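The wrist view shows everything: the jar lid at (231,265), pot A at (322,141), pot B at (227,368), the box at (221,162), and the whole caddy at right.

```bash
python3 - <<'E'
from h import *
g=load("w1")
B=dict(potA=(295,115,350,168),potB=(205,340,245,390),jar=(195,230,262,300),box=(172,120,270,202))
Z=dict(potA=(.060,.08),potB=(.060,.08),jar=(.054,.075),box=(.018,.034))
for k,b in B.items():
    p=top(g,b,*Z[k]); q=(p[:,:2]*1000).astype(np.float32)
    c,r=cv2.minEnclosingCircle(q); R=cv2.minAreaRect(q)
    print(k,len(p),"z",(np.median(p[:,2])*1e3).round(1),"circ",np.round(c,1),round(r,1),"rect",np.round(R[0],1),np.round(R[1],1),round(R[2],1))
print(caddyfit(g,(405,50,635,280)))
E
```

```text
potA 1391 z 69.5 circ [443.  121.3] 20.3 rect [442.7 121.6] [39.8 39.3] 78.9
potB 714 z 69.3 circ [708.5  -6.9] 20.6 rect [706.2  -2.6] [39.7 30.6] 24.4
jar 1914 z 63.6 circ [572.5  14.9] 30.3 rect [570.9  18.3] [59.6 52.2] 24.5
box 2613 z 25.4 circ [468.8   7.9] 47.4 rect [469.2   6.9] [36.  91.7] 30.7
(array([ 0.49275313,  0.31913321, -2.51143252]), np.float64(1.5707050561904907), 10106)
```

Call:
jog_arm(plan="0 0 0 -2.2 -2.0 2.0 0; 0 0 0 -2.2 -2.0 2.0 0; 0 0 0 -2.2 -2.0 2.0 0; 0 0 0 -2.2 -2.0 2.0 0; 0 0 0 -2.04 -1.83 2.0 0; 0 0 0 0 0 1.0 0; 0 0 0 0 0 0 0", grip_force=30)

```text
time_s: 2.23
position: [0.5717, 0.0166, 0.1387]
tool_rot: [[-0.999, 0.047, -0.005], [0.047, 0.999, 0.001], [0.005, 0.001, -1.0]]
ft_force: [0.1, 1.3, 0.2]
grip_width: 0.0855
gripper_force: 0.0
```

Call:
jog_arm(plan="0 0 0 -0.05 -0.1 2.5 0; 0 0 0 0 0 2.5 0; 0 0 0 0 0 2.5 0; 0 0 0 0 0 2.0 0; 0 0 0 0 0 1.0 0; 0 0 0 0 0 0.3 0; 0 0 0 0 0 0 0; 0 0 0 0 0 0 0")

```text
time_s: 2.9
position: [0.5738, 0.0152, 0.0348]
tool_rot: [[-0.999, 0.047, 0.002], [0.047, 0.999, -0.0], [-0.002, -0.0, -1.0]]
ft_force: [-0.6, -0.4, 0.1]
grip_width: 0.0857
gripper_force: 0.0
```

Call:
jog_arm(plan="0 0 0 0 0 0 100; 0 0 0 0 0 0 120; 0 0 0 0 0 0 120; 0 0 0 0 0 0 120; 0 0 0 0 0 0 120; 0 0 0 0 0 0 120")

```text
time_s: 3.4
position: [0.5737, 0.0148, 0.0345]
tool_rot: [[-0.999, 0.047, 0.002], [0.047, 0.999, -0.0], [-0.002, -0.0, -1.0]]
ft_force: [-0.9, 1.2, 5.5]
grip_width: 0.0589
gripper_force: 31.5
```

Call:
jog_arm(plan="0 0 0 0 0 -0.5 130; 0 0 0 0 0 -1.5 130; 0 0 0 0 0 -2.5 130; 0 0 0 0 0 -2.5 130; 0 0 0 0 0 -2.5 130; 0 0 0 0.1 1.0 -1.0 130; 0 0 0 0.3 2.0 0 130; 0 0 0 0.3 2.8 0 130; 0 0 0 0.3 2.8 0 130; 0 0 0 0.3 2.8 0 130")

```text
time_s: 4.23
position: [0.5649, 0.131, 0.1379]
tool_rot: [[-0.999, 0.048, -0.001], [0.048, 0.999, 0.0], [0.001, 0.0, -1.0]]
ft_force: [0.4, -0.3, -2.4]
grip_width: 0.0594
gripper_force: 32.8
```

Call:
jog_arm(plan="0 0 0 0.25 2.8 0 130; 0 0 0 0.25 2.8 0 130; 0 0 0 0.25 2.8 0 130; 0 0 0 0.25 2.8 0 130; 0 0 0 0.25 2.8 0 130; 0 0 0 0.25 2.8 0 130; 0 0 0 0.25 2.8 0 130; 0 0 0 0.14 2.3 0 130; 0 0 0 0 1.5 0 130; 0 0 0 0 0 0 130")

```text
time_s: 5.07
position: [0.5565, 0.3673, 0.1372]
tool_rot: [[-0.999, 0.044, -0.001], [0.044, 0.999, 0.0], [0.001, 0.0, -1.0]]
ft_force: [0.2, -0.2, -2.3]
grip_width: 0.0587
gripper_force: 32.9
```

Call:
jog_arm(plan="0 0 0 0 0 0 130; 0 0 0 0 0 0 130")

```text
time_s: 5.23
position: [0.5575, 0.3635, 0.1378]
tool_rot: [[-0.999, 0.048, -0.001], [0.048, 0.999, -0.001], [0.001, -0.001, -1.0]]
ft_force: [0.6, -1.3, -1.3]
grip_width: 0.0591
gripper_force: 32.9
```

```bash
cat >> h.py <<'E'
def go(tx,ty,tz):
    from rig import env
    s=env.observe(); d=s["tool_rot"].T@((np.array([tx,ty,tz]))/1000-s["position"])*100
    print("pos",s["position"].round(4),"tool cm",d.round(2),"yaw",np.degrees(np.arctan2(s['tool_rot'][1,1],s['tool_rot'][0,1])).round(2),s["ft_force"].round(1),s["grip_width"])
E
python3 - <<'E'
from h import *
go(558.2,364.3,40)
from rig import imaging
g=imaging.get_image("scene"); g2=imaging.get_image("wrist")
cv2.imwrite("pics/p2.png",np.vstack([g["pixels"][100:300],g2["pixels"][0:400]])[:,:,::-1])
E
```

```text
pos [0.5575 0.3635 0.1378] tool cm [-0.08  0.09  9.78] yaw 87.28 [ 0.6 -1.3 -1.3] 0.05906209144715709
```

View pics/p2.png

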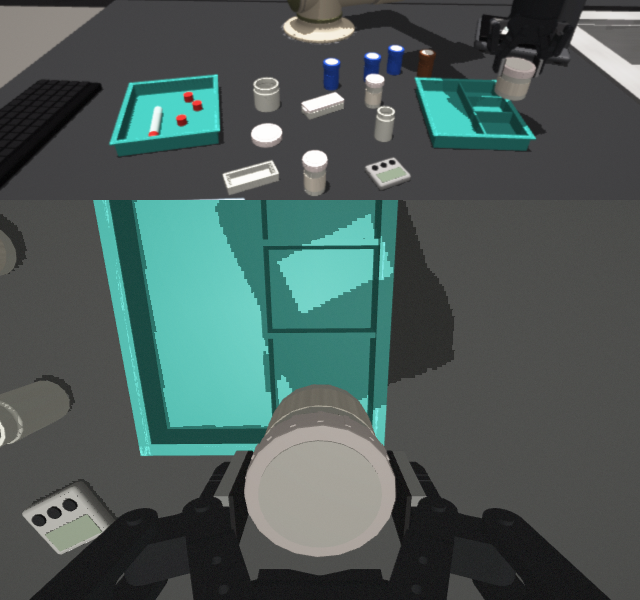

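The picture shows the jar held over the wide cell (wrist 320,490 in the stacked image). It lines up with the cell, so I'll lower it.

Call:
jog_arm(plan="0 0 0 -0.08 0.08 1.5 130; 0 0 0 0 0 2.0 130; 0 0 0 0 0 2.0 130; 0 0 0 0 0 1.5 130; 0 0 0 0 0 1.0 130; 0 0 0 0 0 0.8 130; 0 0 0 0 0 0.5 130; 0 0 0 0 0 0.2 130; 0 0 0 0 0 0 130; 0 0 0 0 0 0 130")

```text
time_s: 6.17
position: [0.559, 0.3648, 0.044]
tool_rot: [[-0.999, 0.047, 0.001], [0.047, 0.999, 0.0], [-0.001, 0.001, -1.0]]
ft_force: [-0.2, 0.1, -1.6]
grip_width: 0.0588
gripper_force: 32.9
```

Call:
jog_arm(plan="0 0 0 0 0 0.1 130; 0 0 0 0 0 0.1 130; 0 0 0 0 0 0.05 130; 0 0 0 0 0 0.05 130; 0 0 0 0 0 0 130")

```text
time_s: 6.58
position: [0.5587, 0.3647, 0.0403]
tool_rot: [[-0.999, 0.047, -0.0], [0.047, 0.999, -0.0], [0.0, -0.0, -1.0]]
ft_force: [-0.1, -0.8, -1.5]
grip_width: 0.0589
gripper_force: 32.9
```

Call:
jog_arm(plan="0 0 0 0 0 0.05 130; 0 0 0 0 0 0.05 130; 0 0 0 0 0 0.05 130; 0 0 0 0 0 0 130; 0 0 0 0 0 0 130")

```text
time_s: 7.0
position: [0.5587, 0.3647, 0.0388]
tool_rot: [[-0.999, 0.047, -0.0], [0.047, 0.999, -0.0], [0.0, -0.0, -1.0]]
ft_force: [-0.1, -0.7, -1.8]
grip_width: 0.0589
gripper_force: 32.9
```

Call:
jog_arm(plan="0 0 0 0 0 0.05 130; 0 0 0 0 0 0.05 130; 0 0 0 0 0 0 130")

```text
time_s: 7.25
position: [0.5587, 0.3647, 0.0386]
tool_rot: [[-0.999, 0.047, 0.001], [0.047, 0.999, 0.0], [-0.001, 0.0, -1.0]]
ft_force: [-2.8, -1.1, 4.8]
grip_width: 0.0589
gripper_force: 33.4
```

Call:
jog_arm(plan="0 0 0 0 0 0 60; 0 0 0 0 0 0 30; 0 0 0 0 0 0 0; 0 0 0 0 0 0 0; 0 0 0 0 0 -0.5 0; 0 0 0 0 0 -2.0 0; 0 0 0 0 0 -3.0 0; 0 0 0 0 0 -3.0 0; 0 0 0 0.5 -1.0 -1.0 0; 0 0 0 1.1 -2.5 0 0")

```text
time_s: 8.08
position: [0.5427, 0.3323, 0.1364]
tool_rot: [[-0.999, 0.045, 0.007], [0.045, 0.999, 0.003], [-0.007, 0.004, -1.0]]
ft_force: [-0.1, -0.6, -0.5]
grip_width: 0.0857
gripper_force: 0.0
```

Call:
jog_arm(plan="0 0 0 1.2 -3.0 0 0; 0 0 0 1.2 -3.0 0 0; 0 0 0 1.2 -3.0 0 0; 0 0 0 1.2 -3.0 0 0; 0 0 0 1.2 -3.0 0 0; 0 0 0 1.2 -3.0 0 0; 0 0 0 1.2 -2.4 0 0; 0 0 0 0.46 -1.04 0 0; 0 0 0 0 0 0 0; 0 0 0 0 0 0 0")

```text
time_s: 8.92
position: [0.443, 0.1206, 0.1333]
tool_rot: [[-0.999, 0.048, 0.001], [0.048, 0.999, 0.0], [-0.001, 0.0, -1.0]]
ft_force: [0.9, 0.4, 0.8]
grip_width: 0.0855
gripper_force: 0.0
```

```bash
python3 - <<'E'
from h import *
go(442.5,120.5,42)
from rig import imaging
g=imaging.get_image("scene"); g2=imaging.get_image("wrist")
cv2.imwrite("pics/p3.png",np.vstack([g["pixels"][100:300],g2["pixels"][0:400]])[:,:,::-1]); np.savez("w3.npz",**g2)
E
```

```text
pos [0.443  0.1206 0.1333] tool cm [ 0.06 -0.02  9.13] yaw 87.23 [0.9 0.4 0.8] 0.0854694551547213
```

View pics/p3.png

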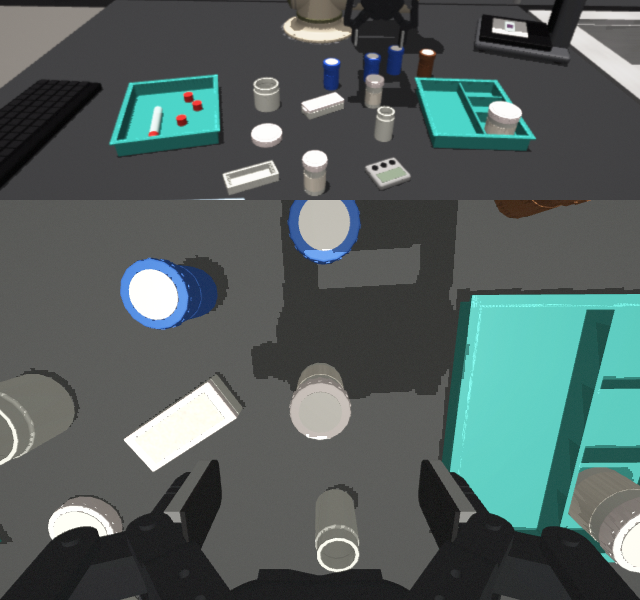

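The jar sits upright in the wide cell (scene crop 504,118), and pot A is below the gripper at wrist (320,210). I'll descend on it.

Call:
jog_arm(plan="0 0 0 0.05 0 1.5 0; 0 0 0 0 0 2.0 0; 0 0 0 0 0 2.0 0; 0 0 0 0 0 2.0 0; 0 0 0 0 0 1.1 0; 0 0 0 0 0 0.4 0; 0 0 0 0 0 0 0; 0 0 0 0 0 0 0")

```text
time_s: 9.68
position: [0.4424, 0.121, 0.0431]
tool_rot: [[-0.999, 0.047, 0.001], [0.047, 0.999, 0.0], [-0.001, 0.0, -1.0]]
ft_force: [0.6, 0.1, 0.1]
grip_width: 0.0856
gripper_force: 0.0
```

Call:
jog_arm(plan="0 0 0 0 0 0 100; 0 0 0 0 0 0 140; 0 0 0 0 0 0 180; 0 0 0 0 0 0 180; 0 0 0 0 0 0 180; 0 0 0 0 0 0 180; 0 0 0 0 0 0 180; 0 0 0 0 0 0 180")

```text
time_s: 10.35
position: [0.4423, 0.1206, 0.0433]
tool_rot: [[-0.999, 0.047, 0.001], [0.047, 0.999, 0.0], [-0.001, 0.0, -1.0]]
ft_force: [-1.1, 0.3, 5.4]
grip_width: 0.0392
gripper_force: 29.7
```

Call:
jog_arm(plan="0 0 0 0 0 -0.5 180; 0 0 0 0 0 -1.5 180; 0 0 0 0 0 -2.5 180; 0 0 0 0 0 -2.5 180; 0 0 0 0 0 -2.0 180; 0 0 0 0.1 1.0 -1.0 180; 0 0 0 0.4 2.0 0 180; 0 0 0 0.4 2.8 0 180; 0 0 0 0.4 2.8 0 180; 0 0 0 0.4 2.8 0 180")

```text
time_s: 11.18
position: [0.4299, 0.2362, 0.1431]
tool_rot: [[-0.999, 0.048, -0.0], [0.048, 0.999, -0.0], [0.0, -0.0, -1.0]]
ft_force: [0.6, 0.1, -0.9]
grip_width: 0.0388
gripper_force: 30.4
```

Call:
jog_arm(plan="0 0 0 0.4 2.8 0 180; 0 0 0 0.4 2.8 0 180; 0 0 0 0.4 2.8 0 180; 0 0 0 0.4 2.5 0 180; 0 0 0 0.37 1.8 0 180; 0 0 0 0 0.73 0 180; 0 0 0 0 0 0 180; 0 0 0 0 0 0 180")

```text
time_s: 11.85
position: [0.417, 0.3697, 0.1427]
tool_rot: [[-0.999, 0.047, -0.0], [0.047, 0.999, -0.001], [0.0, -0.001, -1.0]]
ft_force: [0.5, -0.5, -0.6]
grip_width: 0.0387
gripper_force: 30.4
```

```bash
python3 - <<'E'
from h import *
go(421.4,370.1,47.3)
from rig import imaging
g2=imaging.get_image("wrist")
cv2.imwrite("pics/p4.png",g2["pixels"][:,:,::-1])
E
```

```text
pos [0.417  0.3697 0.1427] tool cm [-0.44  0.07  9.54] yaw 87.3 [ 0.5 -0.5 -0.6] 0.03869476601278549
```

View pics/p4.png

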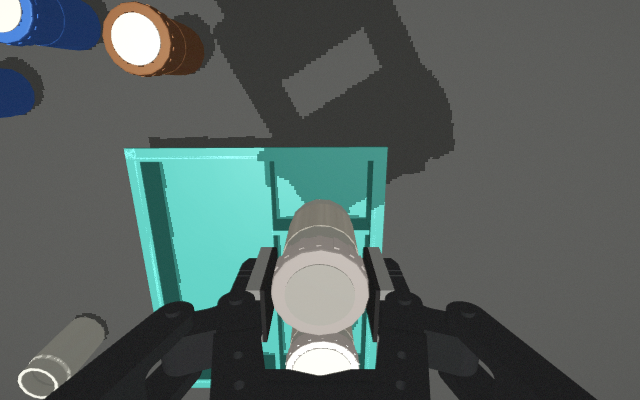

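The pot hangs in the gripper at (320,290), short of the narrow cell at rows 155–225. The tool axis projects upward there, so the alignment is consistent with the numbers. I'll shift +4 mm in x and lower it.

Call:
jog_arm(plan="0 0 0 -0.44 0.07 0.8 180; 0 0 0 0 0 1.5 180; 0 0 0 0 0 2.0 180; 0 0 0 0 0 2.0 180; 0 0 0 0 0 1.2 180; 0 0 0 0 0 0.8 180; 0 0 0 0 0 0.5 180; 0 0 0 0 0 0.2 180; 0 0 0 0 0 0 180; 0 0 0 0 0 0 180")

```text
time_s: 12.73
position: [0.4218, 0.3708, 0.0534]
tool_rot: [[-0.999, 0.048, 0.001], [0.048, 0.999, 0.001], [-0.001, 0.001, -1.0]]
ft_force: [-0.2, 0.6, -0.1]
grip_width: 0.0387
gripper_force: 30.4
```

Call:
jog_arm(plan="0 0 0 0 0 0.1 180; 0 0 0 0 0 0.1 180; 0 0 0 0 0 0.05 180; 0 0 0 0 0 0.05 180; 0 0 0 0 0 0.05 180; 0 0 0 0 0 0 180")

```text
time_s: 13.23
position: [0.4214, 0.3708, 0.0493]
tool_rot: [[-0.999, 0.047, -0.0], [0.047, 0.999, -0.0], [0.0, -0.0, -1.0]]
ft_force: [0.7, 0.5, -1.0]
grip_width: 0.0392
gripper_force: 30.4
```

Call:
jog_arm(plan="0 0 0 0 0 0.05 180; 0 0 0 0 0 0.05 180; 0 0 0 0 0 0.05 180; 0 0 0 0 0 0 180; 0 0 0 0 0 0 180")

```text
time_s: 13.65
position: [0.4214, 0.3708, 0.0478]
tool_rot: [[-0.999, 0.047, -0.0], [0.047, 0.999, -0.0], [0.0, -0.0, -1.0]]
ft_force: [-0.5, -1.5, 0.3]
grip_width: 0.0388
gripper_force: 30.4
```

Call:
jog_arm(plan="0 0 0 0 0 0.03 180; 0 0 0 0 0 0.03 180; 0 0 0 0 0 0 180")

```text
time_s: 13.9
position: [0.4216, 0.3708, 0.0474]
tool_rot: [[-0.999, 0.047, 0.0], [0.047, 0.999, 0.0], [-0.0, 0.0, -1.0]]
ft_force: [0.0, 0.2, 1.6]
grip_width: 0.0386
gripper_force: 30.6
```

Call:
jog_arm(plan="0 0 0 0 0 0.03 180; 0 0 0 0 0 0 100; 0 0 0 0 0 0 60; 0 0 0 0 0 0 0; 0 0 0 0 0 0 0; 0 0 0 0 0 -0.5 0; 0 0 0 0 0 -2.0 0; 0 0 0 0 0 -3.0 0; 0 0 0 0 0 -3.0 0; 0 0 0 -0.8 -1.0 -1.3 0")

```text
time_s: 14.73
position: [0.429, 0.362, 0.149]
tool_rot: [[-0.999, 0.045, 0.004], [0.045, 0.999, 0.003], [-0.004, 0.003, -1.0]]
ft_force: [0.8, -0.4, 0.2]
grip_width: 0.0851
gripper_force: 0.0
```

Call:
jog_arm(plan="0 0 0 -1.7 -2.0 0 0; 0 0 0 -2.2 -2.7 0 0; 0 0 0 -2.2 -2.7 0 0; 0 0 0 -2.2 -2.7 0 0; 0 0 0 -2.2 -2.7 0 0; 0 0 0 -2.2 -2.7 0 0; 0 0 0 -2.2 -2.7 0 0; 0 0 0 -2.2 -2.7 0 0; 0 0 0 -2.2 -2.7 0 0; 0 0 0 -2.2 -2.7 0 0")

```text
time_s: 15.57
position: [0.632, 0.086, 0.1453]
tool_rot: [[-0.999, 0.047, 0.0], [0.047, 0.999, 0.0], [-0.0, 0.0, -1.0]]
ft_force: [0.2, 0.3, -0.2]
grip_width: 0.0857
gripper_force: 0.0
```

Call:
jog_arm(plan="0 0 0 -2.2 -2.5 0 0; 0 0 0 -2.2 -2.5 0 0; 0 0 0 -2.2 -2.5 0 0; 0 0 0 -1.0 -1.2 0 0; 0 0 0 0 0 0 0; 0 0 0 0 0 0 0")

```text
time_s: 16.07
position: [0.703, -0.0034, 0.1446]
tool_rot: [[-0.999, 0.048, -0.001], [0.048, 0.999, 0.0], [0.001, 0.0, -1.0]]
ft_force: [-0.2, 0.1, 1.1]
grip_width: 0.0855
gripper_force: 0.0
```

```bash
python3 - <<'E'
from h import *
go(708.7,-7.5,42)
from rig import imaging
g=imaging.get_image("scene"); g2=imaging.get_image("wrist")
cv2.imwrite("pics/p5.png",np.vstack([g["pixels"][100:300],g2["pixels"][0:400]])[:,:,::-1]); np.savez("w5.npz",**g2)
E
```

```text
pos [ 0.703  -0.0034  0.1446] tool cm [-0.6  -0.38 10.26] yaw 87.22 [-0.2  0.1  1.1] 0.0854965991840105
```

View pics/p5.png

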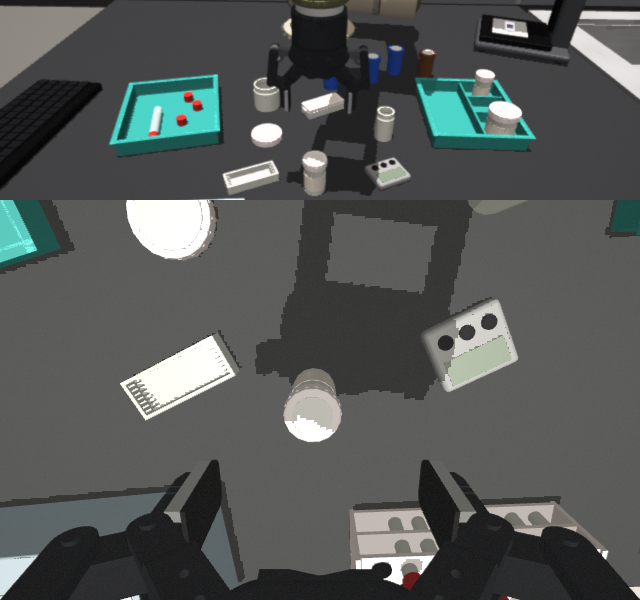

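Pot A is upright in the first narrow cell (scene crop 484,82). Pot B is at wrist (313,210). Next I'll check how much room the tissue box and tube rack leave beyond it.

```bash
python3 - <<'E'
from h import *
g=load("w5"); P=cloud(g)
p=top(g,(275,160,350,250),.060,.08); print(cv2.minEnclosingCircle((p[:,:2]*1e3).astype(np.float32)),np.median(p[:,2]))
g=load("scene0")
for n,b in (("tissue",(40,300,250,399)),("rack",(330,305,492,390))):
    p=top(g,b,.03,.2); print(n,np.percentile(p,[1,50,99],axis=0).round(3).tolist())
E
```

```text
((709.1012573242188, -7.629432678222656), 20.51247215270996) 0.06944620784951441
tissue [[0.812, -0.331, 0.035], [0.893, -0.211, 0.075], [0.935, -0.099, 0.078]]
rack [[0.838, 0.022, 0.034], [0.891, 0.116, 0.066], [0.906, 0.217, 0.095]]
```

Both are well clear, so I'll descend on pot B.

Call:
jog_arm(plan="0 0 0 -0.6 -0.4 1.5 0; 0 0 0 0 0 2.0 0; 0 0 0 0 0 2.5 0; 0 0 0 0 0 2.0 0; 0 0 0 0 0 1.5 0; 0 0 0 0 0 0.6 0; 0 0 0 0 0 0 0; 0 0 0 0 0 0 0")

```text
time_s: 16.83
position: [0.709, -0.0069, 0.0442]
tool_rot: [[-0.999, 0.047, 0.0], [0.047, 0.999, -0.0], [-0.0, -0.0, -1.0]]
ft_force: [0.3, 0.3, -0.2]
grip_width: 0.085
gripper_force: 0.0
```

Call:
jog_arm(plan="0 0 0 0 0 0 100; 0 0 0 0 0 0 140; 0 0 0 0 0 0 180; 0 0 0 0 0 0 180; 0 0 0 0 0 0 180; 0 0 0 0 0 0 180; 0 0 0 0 0 0 180; 0 0 0 0 0 0 180")

```text
time_s: 17.5
position: [0.7092, -0.0073, 0.0447]
tool_rot: [[-0.999, 0.047, 0.001], [0.047, 0.999, -0.0], [-0.001, -0.0, -1.0]]
ft_force: [-0.0, 0.1, 5.6]
grip_width: 0.0389
gripper_force: 30.2
```

Call:
jog_arm(plan="0 0 0 0 0 -0.5 180; 0 0 0 0 0 -1.5 180; 0 0 0 0 0 -2.5 180; 0 0 0 0 0 -2.5 180; 0 0 0 0 0 -2.0 180; 0 0 0 0.6 0.9 -1.0 180; 0 0 0 1.2 1.8 0 180; 0 0 0 1.7 2.6 0 180; 0 0 0 1.7 2.6 0 180; 0 0 0 1.7 2.6 0 180")

```text
time_s: 18.33
position: [0.6431, 0.1024, 0.1429]
tool_rot: [[-0.999, 0.048, -0.002], [0.048, 0.999, 0.0], [0.002, 0.0, -1.0]]
ft_force: [0.3, -0.2, -0.3]
grip_width: 0.0387
gripper_force: 30.4
```

Call:
jog_arm(plan="0 0 0 1.8 2.6 0 180; 0 0 0 1.8 2.6 0 180; 0 0 0 1.8 2.6 0 180; 0 0 0 1.8 2.6 0 180; 0 0 0 1.8 2.6 0 180; 0 0 0 1.8 2.6 0 180; 0 0 0 1.8 2.6 0 180; 0 0 0 1.8 2.6 0 180; 0 0 0 1.5 2.2 0 180; 0 0 0 0.7 1.0 0 180")

```text
time_s: 19.17
position: [0.4874, 0.3511, 0.1432]
tool_rot: [[-0.999, 0.044, -0.002], [0.044, 0.999, -0.0], [0.002, -0.0, -1.0]]
ft_force: [1.0, -0.1, -0.8]
grip_width: 0.0389
gripper_force: 30.4
```

Call:
jog_arm(plan="0 0 0 0.4 0.8 0 180; 0 0 0 0 0 0 180; 0 0 0 0 0 0 180")

```text
time_s: 19.42
position: [0.4871, 0.3562, 0.1436]
tool_rot: [[-0.999, 0.047, -0.0], [0.047, 0.999, -0.001], [0.0, -0.001, -1.0]]
ft_force: [-0.2, 0.1, -1.3]
grip_width: 0.0388
gripper_force: 30.4
```

```bash
python3 - <<'E'
from h import *
go(483.4,367.5,48.4)
E
```

```text
pos [0.4871 0.3562 0.1436] tool cm [0.42 1.12 9.52] yaw 87.28 [-0.2  0.1 -1.3] 0.038827242663059425
```

Call:
jog_arm(plan="0 0 0 0.42 1.1 0.5 180; 0 0 0 0 0 1.5 180; 0 0 0 0 0 2.0 180; 0 0 0 0 0 2.0 180; 0 0 0 0 0 1.4 180; 0 0 0 0 0 0.8 180; 0 0 0 0 0 0.5 180; 0 0 0 0 0 0.3 180; 0 0 0 0 0 0 180; 0 0 0 0 0 0 180")

```text
time_s: 20.25
position: [0.4836, 0.368, 0.0546]
tool_rot: [[-0.999, 0.048, 0.001], [0.048, 0.999, 0.001], [-0.001, 0.001, -1.0]]
ft_force: [-0.4, -1.1, -0.6]
grip_width: 0.0389
gripper_force: 30.4
```

Call:
jog_arm(plan="0 0 0 0 0 0.1 180; 0 0 0 0 0 0.1 180; 0 0 0 0 0 0.05 180; 0 0 0 0 0 0.05 180; 0 0 0 0 0 0 180; 0 0 0 0 0 0 180")

```text
time_s: 20.75
position: [0.4832, 0.3679, 0.0509]
tool_rot: [[-0.999, 0.047, 0.0], [0.047, 0.999, -0.0], [-0.0, -0.0, -1.0]]
ft_force: [-0.2, 0.3, -0.3]
grip_width: 0.0386
gripper_force: 30.4
```

Call:
jog_arm(plan="0 0 0 0 0 0.05 180; 0 0 0 0 0 0.05 180; 0 0 0 0 0 0.05 180; 0 0 0 0 0 0.05 180; 0 0 0 0 0 0 180; 0 0 0 0 0 0 180")

```text
time_s: 21.25
position: [0.4831, 0.3679, 0.0489]
tool_rot: [[-0.999, 0.047, -0.0], [0.047, 0.999, -0.0], [0.0, -0.0, -1.0]]
ft_force: [-0.2, -0.1, -1.7]
grip_width: 0.039
gripper_force: 30.4
```

Call:
jog_arm(plan="0 0 0 0 0 0.03 180; 0 0 0 0 0 0.03 180; 0 0 0 0 0 0 180")

```text
time_s: 21.5
position: [0.4834, 0.3679, 0.0488]
tool_rot: [[-0.999, 0.047, 0.001], [0.047, 0.999, 0.0], [-0.001, 0.0, -1.0]]
ft_force: [-0.9, -1.6, 4.6]
grip_width: 0.0389
gripper_force: 30.7
```

Call:
jog_arm(plan="0 0 0 0 0 0 100; 0 0 0 0 0 0 60; 0 0 0 0 0 0 0; 0 0 0 0 0 0 0; 0 0 0 0 0 -0.5 0; 0 0 0 0 0 -2.0 0; 0 0 0 0 0 -3.0 0; 0 0 0 0 0 -3.0 0; 0 0 0 0 -1.0 -1.3 0; 0 0 0 0 -2.0 0 0")

```text
time_s: 22.33
position: [0.4828, 0.3391, 0.1498]
tool_rot: [[-0.999, 0.045, 0.006], [0.045, 0.999, 0.003], [-0.006, 0.003, -1.0]]
ft_force: [-0.6, -0.5, -0.1]
grip_width: 0.0855
gripper_force: 0.0
```

Call:
jog_arm(plan="0 0 0 0 -3.3 0 0; 0 0 0 0 -3.3 0 0; 0 0 0 0 -3.3 0 0; 0 0 0 0 -3.3 0 0; 0 0 0 0 -3.3 0 0; 0 0 0 0 -3.3 0 0; 0 0 0 0 -3.3 0 0; 0 0 0 0 -3.3 0 0; 0 0 0 0 -3.3 0 0; 0 0 0 0 -3.0 0 0")

```text
time_s: 23.17
position: [0.4654, 0.0092, 0.1462]
tool_rot: [[-0.999, 0.048, -0.0], [0.048, 0.999, -0.0], [0.0, -0.0, -1.0]]
ft_force: [0.6, 0.9, 0.4]
grip_width: 0.0856
gripper_force: 0.0
```

Call:
jog_arm(plan="0 0 7 0 -0.4 0 0; 0 0 7.1 0 0 0 0; 0 0 7.1 0 0 0 0; 0 0 7.1 0 0 0 0; 0 0 7.1 0 0 0 0; 0 0 7.1 0 0 0 0; 0 0 7.1 0 0 0 0; 0 0 7.1 0 0 0 0; 0 0 0 0 0 0 0; 0 0 0 0 0 0 0")

```text
time_s: 24.0
position: [0.4657, 0.0071, 0.1462]
tool_rot: [[-0.512, 0.859, -0.0], [0.859, 0.512, 0.0], [0.0, -0.0, -1.0]]
ft_force: [0.2, -0.4, -0.6]
grip_width: 0.0854
gripper_force: 0.0
```

```bash
python3 - <<'E'
from h import *
go(468.8,7.2,4)
from rig import imaging
g=imaging.get_image("scene"); g2=imaging.get_image("wrist")
cv2.imwrite("pics/p6.png",np.vstack([g["pixels"][100:300],g2["pixels"][0:400]])[:,:,::-1]); np.savez("w6.npz",**g2)
p=cloud(g2).reshape(-1,3); p=p[(p[:,2]>.02)&(p[:,2]<.032)&(np.hypot(p[:,0]-.469,p[:,1]-.007)<.06)]
print(len(p),cv2.minAreaRect((p[:,:2]*1e3).astype(np.float32)))
E
```

```text
pos [0.4657 0.0071 0.1462] tool cm [-0.15  0.27 14.22] yaw 30.79 [ 0.2 -0.4 -0.6] 0.08543794323388126
4715 ((468.9934387207031, 7.256923675537109), (36.027488708496094, 90.58866882324219), 30.664878845214844)
```

View pics/p6.png

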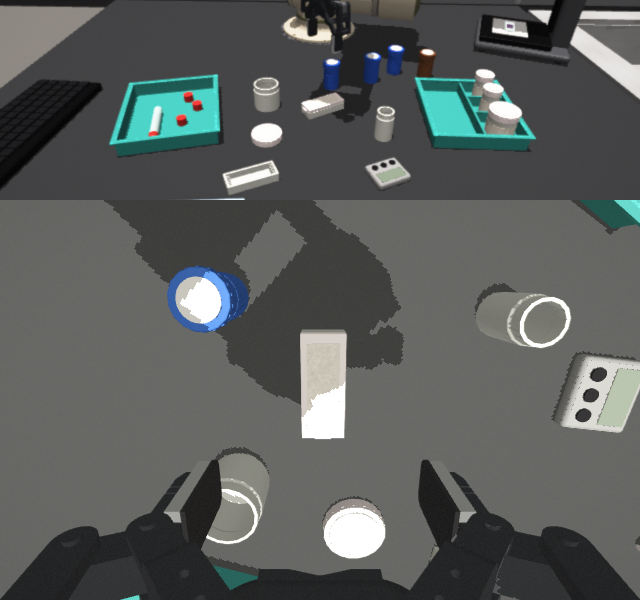

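The jar and both pots are upright in their cells (scene crop 484–504, 82–120). The box is aligned with the gripper at wrist (323,185), so I'll descend on it.

Call:
jog_arm(plan="0 0 0 -0.15 0.27 2.0 0; 0 0 0 0 0 3.0 0; 0 0 0 0 0 3.0 0; 0 0 0 0 0 2.5 0; 0 0 0 0 0 1.7 0; 0 0 0 0 0 1.0 0; 0 0 0 0 0 0.5 0; 0 0 0 0 0 0.2 0; 0 0 0 0 0 0 0; 0 0 0 0 0 0 0")

```text
time_s: 24.93
position: [0.4695, 0.0073, 0.0079]
tool_rot: [[-0.509, 0.861, 0.001], [0.861, 0.509, -0.0], [-0.001, 0.001, -1.0]]
ft_force: [-0.2, 0.2, -0.3]
grip_width: 0.0854
gripper_force: 0.0
```

Call:
jog_arm(plan="0 0 0 0 0 0 100; 0 0 0 0 0 0 140; 0 0 0 0 0 0 180; 0 0 0 0 0 0 180; 0 0 0 0 0 0 180; 0 0 0 0 0 0 180; 0 0 0 0 0 0 180; 0 0 0 0 0 0 180")

```text
time_s: 25.6
position: [0.4694, 0.0073, 0.0077]
tool_rot: [[-0.509, 0.861, 0.001], [0.861, 0.509, -0.0], [-0.0, 0.001, -1.0]]
ft_force: [-0.2, 0.3, 6.6]
grip_width: 0.0351
gripper_force: 30.6
```

Call:
jog_arm(plan="0 0 0 0 0 -0.5 180; 0 0 0 0 0 -1.5 180; 0 0 0 0 0 -2.5 180; 0 0 0 0 0 -2.5 180; 0 0 0 0 0 -2.5 180; 0 0 0 0 0 -1.5 180; 0 0 -5 0 0 0 180; 0 0 -6.5 0 0 0 180; 0 0 -6.5 0 0 0 180; 0 0 -6.5 0 0 0 180")

```text
time_s: 26.43
position: [0.469, 0.0074, 0.1176]
tool_rot: [[-0.823, 0.568, -0.0], [0.568, 0.823, -0.0], [0.0, -0.0, -1.0]]
ft_force: [-0.8, 0.6, -0.8]
grip_width: 0.0351
gripper_force: 30.1
```

Call:
jog_arm(plan="0 0 -6.5 0 0 0 180; 0 0 -6.5 0 0 0 180; 0 0 -6.5 0 0 0 180; 0 0 -6.5 0 0 0 180; 0 0 -4.5 0 0 0 180; 0 0 -1.95 0 0 0 180; 0 0 0 0 0 0 180; 0 0 0 0 0 0 180")

```text
time_s: 27.1
position: [0.469, 0.0074, 0.1174]
tool_rot: [[-0.999, 0.044, -0.0], [0.044, 0.999, 0.0], [0.0, 0.0, -1.0]]
ft_force: [0.2, -0.6, -0.6]
grip_width: 0.0352
gripper_force: 30.1
```

```bash
python3 - <<'E'
from h import *
go(491.5,278,11.7)
E
```

```text
pos [0.469  0.0074 0.1174] tool cm [-1.05 27.13 10.57] yaw 87.47 [ 0.2 -0.6 -0.6] 0.03522139522058392
```

Call:
jog_arm(plan="0 0 0 0 1.0 0 180; 0 0 0 -0.1 2.0 0 180; 0 0 0 -0.1 3.0 0 180; 0 0 0 -0.1 3.0 0 180; 0 0 0 -0.1 3.0 0 180; 0 0 0 -0.1 3.0 0 180; 0 0 0 -0.1 3.0 0 180; 0 0 0 -0.1 3.0 0 180; 0 0 0 -0.1 2.6 0 180; 0 0 0 -0.1 2.0 0 180")

```text
time_s: 27.93
position: [0.4885, 0.2655, 0.1173]
tool_rot: [[-0.999, 0.043, -0.0], [0.043, 0.999, 0.0], [0.0, 0.0, -1.0]]
ft_force: [0.2, 0.1, -0.7]
grip_width: 0.0355
gripper_force: 30.1
```

Call:
jog_arm(plan="0 0 0 -0.1 1.0 0 180; 0 0 0 0 0.5 0 180; 0 0 0 0 0 0 180; 0 0 0 0 0 0 180")

```text
time_s: 28.27
position: [0.4906, 0.2771, 0.1172]
tool_rot: [[-0.999, 0.043, -0.0], [0.043, 0.999, -0.0], [0.0, -0.0, -1.0]]
ft_force: [-1.0, -0.6, -0.1]
grip_width: 0.0352
gripper_force: 30.1
```

```bash
python3 - <<'E'
from h import *
go(491.5,278,11.7)
from rig import imaging
g2=imaging.get_image("wrist")
cv2.imwrite("pics/p7.png",g2["pixels"][:,:,::-1]); print(caddyfit(g2,(0,0,640,400)))
E
```

```text
pos [0.4906 0.2771 0.1172] tool cm [-0.09  0.1  10.55] yaw 87.51 [-1.  -0.6 -0.1] 0.035216616385946975
(array([ 0.49149982,  0.31993174, -2.47035493]), np.float64(1.548322319984436), 16872)
```

View pics/p7.png

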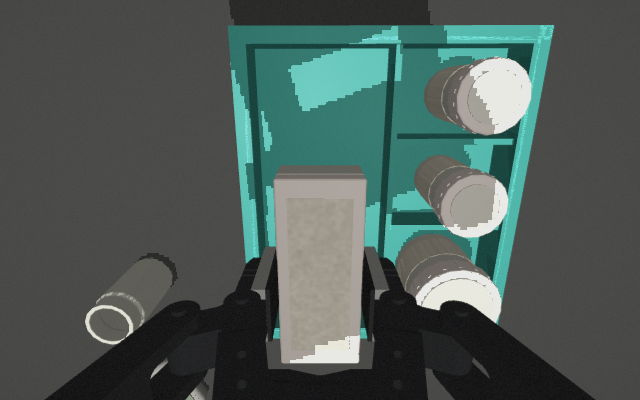

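The box is centred over the trough (320,265) and lined up with it, and the lids are well clear. I'll lower it.

Call:
jog_arm(plan="0 0 0 -0.05 0.1 1.0 180; 0 0 0 0 0 2.0 180; 0 0 0 0 0 2.0 180; 0 0 0 0 0 2.0 180; 0 0 0 0 0 1.4 180; 0 0 0 0 0 0.8 180; 0 0 0 0 0 0.5 180; 0 0 0 0 0 0.2 180; 0 0 0 0 0 0 180; 0 0 0 0 0 0 180")

```text
time_s: 29.15
position: [0.4917, 0.2787, 0.019]
tool_rot: [[-0.999, 0.043, 0.001], [0.043, 0.999, 0.0], [-0.001, 0.0, -1.0]]
ft_force: [0.5, 0.5, -0.7]
grip_width: 0.0354
gripper_force: 30.1
```

Call:
jog_arm(plan="0 0 0 0 0 0.1 180; 0 0 0 0 0 0.1 180; 0 0 0 0 0 0.05 180; 0 0 0 0 0 0 180; 0 0 0 0 0 0 180")

```text
time_s: 29.57
position: [0.4913, 0.2787, 0.0159]
tool_rot: [[-0.999, 0.043, 0.0], [0.043, 0.999, 0.0], [-0.0, 0.0, -1.0]]
ft_force: [0.0, 0.2, -1.4]
grip_width: 0.0354
gripper_force: 30.1
```

Call:
jog_arm(plan="0 0 0 0 0 0.1 180; 0 0 0 0 0 0.1 180; 0 0 0 0 0 0.05 180; 0 0 0 0 0 0.05 180; 0 0 0 0 0 0.05 180; 0 0 0 0 0 0 180; 0 0 0 0 0 0 180")

```text
time_s: 30.15
position: [0.4913, 0.2786, 0.0123]
tool_rot: [[-0.999, 0.043, -0.0], [0.043, 0.999, -0.0], [0.0, -0.0, -1.0]]
ft_force: [-0.2, -0.2, 0.8]
grip_width: 0.0353
gripper_force: 30.1
```

Call:
jog_arm(plan="0 0 0 0 0 0.05 180; 0 0 0 0 0 0 180; 0 0 0 0 0 0 180")

```text
time_s: 30.4
position: [0.4913, 0.2786, 0.0118]
tool_rot: [[-0.999, 0.043, -0.0], [0.043, 0.999, -0.0], [0.0, -0.0, -1.0]]
ft_force: [0.6, 0.5, -0.0]
grip_width: 0.0353
gripper_force: 30.1
```

Call:
jog_arm(plan="0 0 0 0 0 0.03 180; 0 0 0 0 0 0.03 180; 0 0 0 0 0 0 180")

```text
time_s: 30.65
position: [0.4914, 0.2787, 0.0117]
tool_rot: [[-0.999, 0.043, 0.0], [0.043, 0.999, 0.0], [-0.0, 0.0, -1.0]]
ft_force: [-1.4, -0.4, 4.9]
grip_width: 0.035
gripper_force: 30.7
```

Contact. Open only partly, retreat and check.

Call:
jog_arm(plan="0 0 0 0 0 0 140; 0 0 0 0 0 0 125; 0 0 0 0 0 0 120; 0 0 0 0 0 0 120; 0 0 0 0 0 0 120; 0 0 0 0 0 0 120")

```text
time_s: 31.15
position: [0.4913, 0.2787, 0.0112]
tool_rot: [[-0.999, 0.043, -0.0], [0.043, 0.999, -0.0], [0.0, -0.0, -1.0]]
ft_force: [0.2, -0.0, -0.3]
grip_width: 0.0456
gripper_force: 0.0
```

Call:
jog_arm(plan="0 0 0 0 0 -0.5 120; 0 0 0 0 0 -1.5 120; 0 0 0 0 0 -3.0 120; 0 0 0 0 0 -3.0 120; 0 0 0 0 0 -3.0 120; 0 0 0 0 0 -3.0 120; 0 0 0 0 -3.0 -2.0 120; 0 0 0 0 -3.5 0 120; 0 0 0 0 -3.5 0 120; 0 0 0 0 -3.0 0 120")

```text
time_s: 31.98
position: [0.4853, 0.1472, 0.172]
tool_rot: [[-0.999, 0.043, 0.001], [0.043, 0.999, -0.0], [-0.001, -0.0, -1.0]]
ft_force: [0.6, -0.5, 0.1]
grip_width: 0.0451
gripper_force: 0.0
```

Call:
jog_arm(plan="0 0 0 0 0 0 120; 0 0 0 0 0 0 120; 0 0 0 0 0 0 120; 0 0 0 0 0 0 120")

```text
time_s: 32.32
position: [0.4857, 0.1496, 0.1713]
tool_rot: [[-0.999, 0.042, 0.0], [0.042, 0.999, 0.0], [-0.0, 0.0, -1.0]]
ft_force: [-0.3, -0.5, 0.3]
grip_width: 0.0454
gripper_force: 0.0
```

```bash
python3 - <<'E'
from h import *
from rig import imaging
g=imaging.get_image("scene"); g2=imaging.get_image("side")
cv2.imwrite("pics/p8.png",np.vstack([g["pixels"][120:320],g2["pixels"]])[:,:,::-1])
E
```

```text
(no output)
```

View pics/p8.png

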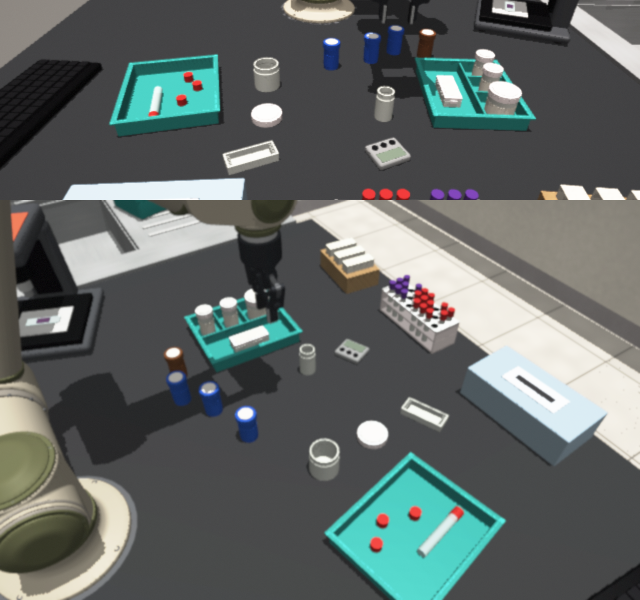

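The jar, both pots and the box all sit correctly in the caddy (scene crop 440–520, 60–110). The open items, lid, timer and look-alikes haven't moved.

```bash
python3 -c "
from rig import job; print(job.close_job())"
```

```text
the job is handed in; nothing more can be done
None
```

I loaded the caddy and handed the job in at about 32 s: the jar is upright in the wide cell, one pot is upright in each narrow cell, the slide box lies flat in the trough, and the final pictures show nothing else moved; no verdict came back.

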